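# Load a dry cell into an indexing cell tester and index it under the contact

## Task

Stand the loose red-and-tan dry cell upright, fully down in the loading cup of the cell tester's dial: the empty cup next to the one with the green cell, anticlockwise from it. Then pull up the sprung red index knob, turn the dial clockwise by one station so that the red cell stands under the brass contact leaf, and feel for the next index hole and let the pin spring fully home in it, without forcing the pin sideways. Leave the green cell in its cup and the nine-volt battery standing.

Things in the scene. Friction and masses are not known exactly. Their poses are not given: they have to be found in the camera images.
- tester: cell tester fixed to the desk: dark round base 204 mm across, 12 mm high, grey measuring head 92 mm high at its edge, grey round dial on top. Origin: on the dial's upright axis at desk height, z up. In this frame, in degrees anticlockwise from its x axis seen from above, the contact leaf stands at 75, the loading cup starts at 135 and the index knob at 285
- axis (a point): on the dial's axis, level with the dial's top (24 mm above the desk). The dial, 194 mm across, turns about it with slight friction and carries six black cups on a 58 mm radius, 60 degrees apart, and the index knob on an 84 mm radius. The next index hole clockwise is in an adjustable segment hidden under the dial, 48 to 72 degrees from the first: it must be felt for
- contact (a point): centre of the underside of the brass contact leaf (16 mm radially, 38 mm along the rim), 81.5 mm above the desk, over the cups' circle; a seated cell passes 6 mm below it. The arm above it tops out at 92 mm
- load_cup (a point): centre of the mouth of the loading cup, which moves with the dial; 42 mm above the desk. The cup is 17 mm wide inside (flared at the mouth), 16 mm deep; a cell seated in it has its centre 8.5 mm above this point
- index_knob (a point): centre of the red round knob, 24 mm wide, 26 mm high, on the dial; 58.5 mm above the desk with the pin home. Pulls straight up, 14 mm at most, against a spring (5 to 9 N). Its 8 mm flat-ended pin sits 9 mm deep in a 10 mm hole, clear at 10 mm. Let go between holes it rides on the ring, 9 mm up (1 to 5 N pushes it along), snaps down over a hole and stops the dial dead. Pin and ring stand 25 N
- cell_a_mid (a point): centre of the loose dry cell, red with a tan band, standing on the desk: upright cylinder 14.2 mm in diameter, 49 mm high, 24 g
- cell_b_mid (a point): centre of the green dry cell of the same size that stands in the cup under the contact leaf; it rides along in its cup
- block_battery_mid (a point): centre of the dark nine-volt block battery that stands on the desk, 16 x 26 x 46 mm

How it is judged:
By the outcome, as a careful person would: the job done as asked, in the order asked, and still so for the second after the job is handed in, with the robot touching nothing.
It also fails if it takes over 67 s, if anything falls off the work surface, if the arm or the gripper's body presses on something with over 40 N, if the wrist force passes 120 N, or if a joint passes its speed limit or range.

## Robot

A 6-joint arm with a two-finger parallel gripper is mounted at the origin on a cart in front of the work surface, level with it; the furniture and walls round the work are solid. World frame = base frame: x ahead of the robot, y to its left, z up, the work surface at z = 0. Lengths are in m, angles in degrees, forces in N, time in s.
With the tool pointing down it reaches from about 0.375 to 0.9 m from the base axis. Payload 3.1 kg.
Tool frame: the origin (TCP) lies on the centre line of the jaws, within the pads' length; the fingertips stand 8 mm ahead of it and the grasp point (between the pads) lies 11 mm behind it (bot.tip_extent is the distance from the TCP to the fingertips, in m); z points along the fingers, y is the line along which they close (so a half turn about z gives the same grasp; the last joint's range is limited). The gripper opens to 87 mm and grips with 3 to 60 N. Pads are 19 mm wide; open, the fingers measure 117 mm over their backs; the gripper's body (75 mm by 190 mm) begins 51 mm behind the grasp point.
Start: joints at [64.315, 30.224, 82.088, -0, 67.689, -10.227], TCP at [0.167, 0.602, 0.231] pointing down, gripper open.
Joint ranges: [-176.69, 176.69], [-43.24, 126.21], [12.49, 139.97], [-82, 262], [0, 151.66], [-163.58, 163.58]. Speed limits (degrees/s): [159.86, 159.86, 180, 180, 180, 180].

## Interface

Orientations are given as a 3x3 rotation matrix whose columns are the frame's x, y, z axes.
In Python, from rig import bot, vision, workorder gives the robot as it stands.
- The arm moves only by the shell command python3 -m handwheel 'ROWS'. ROWS is JSON, a list of rows, each an object with "delta_rot": the turn, a rotation vector about the tool's x, y, z in rad, a list of three; "xyz": the shift along the tool's x, y, z in mm, a list of three; "hand": the closure, from -1 (fully open) to 1 (shut). A call has exactly 5 rows; each row is the pose to reach, as a shift and turn from the pose commanded when the call began, along the tool's axes at that moment; what a row does not reach only later rows make up. A row lasts 1/8 s, in which the tool goes at most 62.5 mm and 10.7 degrees, less where a joint would pass 70% of its speed; a pose out of reach is approached as far as the arm can. A call with a gripper value outside its range is refused whole. The fingers move at their own pace and stop on an object; the grip force is fixed at half the most. Time passes only in rows, so rows that repeat a pose let the fingers close, or fill a call up. It gives the time, the measured TCP pose, the force, the opening and the grip force at its end, in the units of the state.
- bot.read_state(): the state, without advancing time (a new reading comes with each control period).
- vision.capture(name): name is "scene" or "top" or "wrist"; returns the picture (480x640x3 uint8, red, green, blue); there is no depth.
- vision.camera_model(name): a dict with "camera_matrix" (3x3 intrinsics, pixels), "camera_from_world" (4x4, takes a point from world to camera coordinates). Camera axes: x right, y up, looking along -z (the intrinsics and any distortion apply to the point x, -y, -z); pixel columns grow to the right and rows downward; lengths in m; the calibration is good to about 2 mm. A picture is of the moment at which its call begins: read the wrist's pose just before it. camera_model takes no time and is no camera call; for the wrist camera it gives the pose at the moment of the call.
- workorder.hand_in(): hands the job in; it is judged then, once.
The state is a dict: "time_s": time; "joint_positions": joint angles; "qvel": joint speeds; "tau": joint torques, N m; "position": TCP position; "tcp_rot": TCP orientation; "force": force on the tool from outside, world axes, zero at the start; "moment": the same for the moment, N m; "opening": opening from 0.0 (shut) to 1.0 (fully open); "grasp_force": force on a finger pad.
Only numpy, scipy, OpenCV 4.12 (cv2) and the standard library are available. Lean on these libraries where they do the work, as an engineer would, in place of code of your own. Each camera call takes 0.05 s, during which the arm holds its last target. There are 200 camera calls.

## Working session

There is one attempt and no reset: what is moved stays moved. The work goes in short steps, Python scripts to look and compute and a shell command to move; the robot and the scene stay as the last step left them, time stands still between calls to the robot, and variables do not carry over. Pictures are saved under pics/ and viewed, at most 11 in all, crops included, and the job is handed in when it is done.

```bash
mkdir -p pics; ls; python3 - <<'E'
from rig import bot, vision
import cv2,numpy as np
s=bot.read_state();print(s['time_s'],s['position'],s['tcp_rot'],s['opening'],s['force'])
for n in("scene","top"):
    cv2.imwrite(f'pics/{n}1.png',vision.capture(n)[:,:,::-1]);m=vision.camera_model(n);print(n,m)
E
```

```text
pics
0.0 [0.16624963 0.60171991 0.22954481] [[-9.63819608e-01  2.66553643e-01 -9.58666729e-04]
 [ 2.66555082e-01  9.63817599e-01 -2.00621012e-03]
 [ 3.89217250e-04 -2.18916214e-03 -9.99997528e-01]] 1.001372264562562 [-0.09715762 -0.70778778  1.01639346]
scene {'camera_matrix': array([[481.062524  ,   0.        , 322.92215061],
       [  0.        , 481.062524  , 243.86733108],
       [  0.        ,   0.        ,   1.        ]]), 'camera_from_world': array([[ 0.65132118, -0.75873793, -0.00987237, -0.35987978],
       [ 0.59951806,  0.50658004,  0.61964083, -0.36034465],
       [-0.46514386, -0.40950386,  0.78482341, -0.8232503 ],
       [ 0.        ,  0.        ,  0.        ,  1.        ]])}
top {'camera_matrix': array([[543.23355893,   0.        , 320.00461744],
       [  0.        , 543.23355893, 247.03870638],
       [  0.        ,   0.        ,   1.        ]]), 'camera_from_world': array([[-0.01658159, -0.9997122 , -0.01733677,  0.0113015 ],
       [ 0.99874674, -0.01737951,  0.04693505, -0.54784838],
       [-0.04722285, -0.01653679,  0.99874748, -1.11194071],
       [ 0.        ,  0.        ,  0.        ,  1.        ]])}
```

View pics/top1.png

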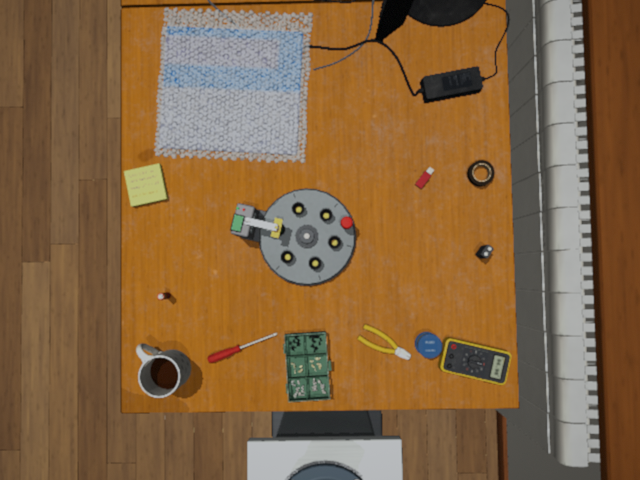

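View pics/scene1.png

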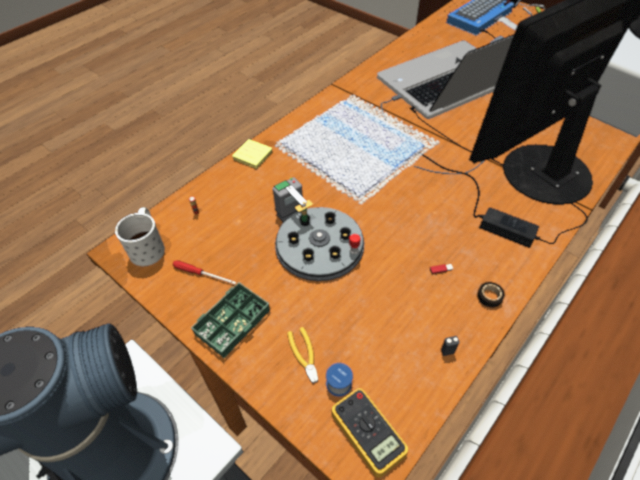

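Top view: tester hub (307,236), leaf tip about (277,227), knob (346,222), loose cell about (163,296), and block battery about (485,252). I'll enlarge the tester and the cell next.

```bash
cat > h.py <<'E'
import numpy as np
from rig import bot,vision
def ray(n,u,v,z,m=None):
    m=m or vision.camera_model(n);K=m['camera_matrix'];T=m['camera_from_world']
    d=np.linalg.inv(K)@[u,v,1];d=T[:3,:3].T@(d*[1,-1,-1]);c=-T[:3,:3].T@T[:3,3]
    return c+d*(z-c[2])/d[2]
def proj(n,p,m=None):
    m=m or vision.camera_model(n);K=m['camera_matrix'];T=m['camera_from_world']
    q=T[:3,:3]@p+T[:3,3];q=K@(q*[1,-1,-1]);return q[:2]/q[2]
E
python3 - <<'E'
import cv2,numpy as np
a=cv2.imread('pics/top1.png');b=cv2.imread('pics/scene1.png')
R=lambda i,x,y,w,h,s:cv2.resize(i[y:y+h,x:x+w],None,fx=s,fy=s,interpolation=cv2.INTER_CUBIC)
out=np.zeros((600,800,3),np.uint8)
c=R(a,220,180,145,110,3.4);out[:c.shape[0],:c.shape[1]]=c
c=R(a,145,280,40,30,6);out[:180,500:740]=c
c=R(b,180,185,40,40,6);out[200:440,500:740]=c
c=R(b,265,170,110,60,3.7);out[376:376+c.shape[0],:c.shape[1]]=c
cv2.imwrite('pics/crop1.png',out)
E
```

```text
(no output)
```

View pics/crop1.png

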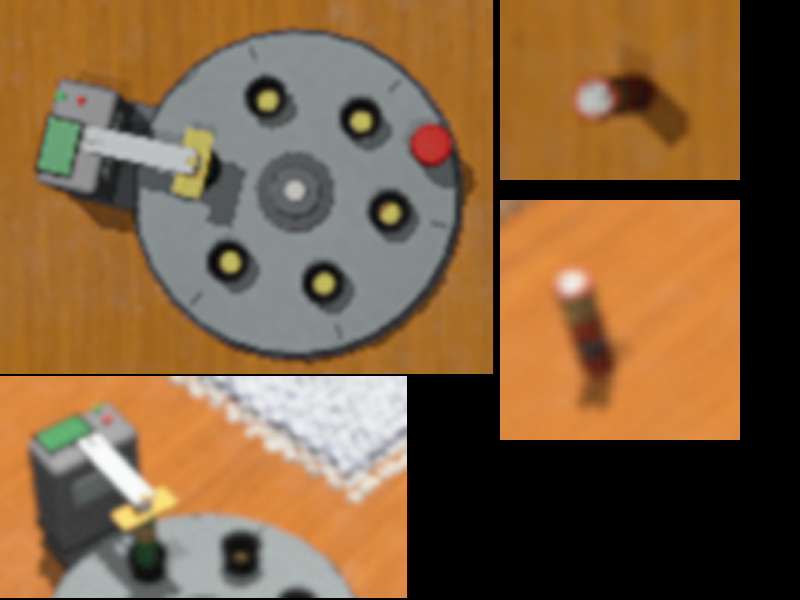

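```bash
python3 - <<'E'
from h import *
P=lambda x,y:(220+x/3.4,180+y/3.4)
c=ray('top',*P(296,191),.026);print('axis',c)
for n,x,y,z in[('cup',230,262,.026),('c2',361,119,.026),('c3',268,98,.026),('c4',325,284,.026),('c5',390,212,.026),('knob',431,144,.0715),('leaf',194,161,.083)]:
    p=ray('top',*P(x,y),z);d=p-c;print(n,p.round(4),np.hypot(*d[:2]).round(4),np.degrees(np.arctan2(d[1],d[0])).round(1))
print('cell',ray('top',161,296.3,.049),ray('scene',192.2,198.8,.049))
print('batt',ray('top',485,250,.04))
p=ray('scene',320,239,.026);print('hub scene',p)
print(vision.camera_model('wrist'))
s=bot.read_state();R=s['tcp_rot'];print(s['position'])
E
```

```text
axis [0.57009023 0.02793817 0.026     ]
cup [0.528  0.0684 0.026 ] 0.0584 136.2
c2 [ 0.6129 -0.012   0.026 ] 0.0586 -43.0
c3 [0.6267 0.044  0.026 ] 0.0589 15.8
c4 [0.5138 0.0114 0.026 ] 0.0587 -163.6
c5 [ 0.5564 -0.0285  0.026 ] 0.058 -103.6
knob [ 0.5928 -0.0524  0.0715] 0.0835 -74.2
leaf [0.5845 0.0838 0.083 ] 0.0577 75.6
cell [0.45289526 0.32199449 0.049     ] [0.45592443 0.32044247 0.049     ]
batt [ 0.53495512 -0.32996674  0.04      ]
hub scene [0.57157244 0.02463801 0.026     ]
{'camera_matrix': array([[402.87251874,   0.        , 315.67972345],
       [  0.        , 402.87251874, 235.49304255],
       [  0.        ,   0.        ,   1.        ]]), 'camera_from_world': array([[ 0.26626033,  0.9638965 , -0.00299553, -0.62312442],
       [-0.92584426,  0.25488194, -0.27901183,  0.03466826],
       [-0.26817502,  0.07706318,  0.96028299, -0.39112069],
       [ 0.        ,  0.        ,  0.        ,  1.        ]])}
[0.16627256 0.60181098 0.22965178]
```

```bash
cat >> h.py <<'E'
from scipy.spatial.transform import Rotation as Ro
def to(x,y,z,yaw):
    """print shift (mm, tool axes) and rotvec from the present pose to tcp x,y,z (m), tool down, y axis at yaw deg"""
    s=bot.read_state();R=s['tcp_rot'];p=s['position'];a=np.radians(yaw)
    Y=np.array([np.cos(a),np.sin(a),0]);Z=np.array([0,0,-1.]);T=np.c_[np.cross(Y,Z),Y,Z]
    d=R.T@(np.array([x,y,z])-p)*1000
    print('t',s['time_s'],'p',p.round(4),'yaw',np.degrees(np.arctan2(R[1,1],R[0,1])).round(2),'F',s['force'].round(1),'open',round(s['opening']*87,1),'q6',s['joint_positions'][5].round(1))
    print('shift',d.round(1),'rotvec',Ro.from_matrix(R.T@T).as_rotvec().round(4))
E
python3 - <<'E'
from h import *
to(.454,.321,.15,75)
m=vision.camera_model('wrist')['camera_from_world'];s=bot.read_state();R=s['tcp_rot']
c=-m[:3,:3].T@m[:3,3];print('cam in tool',R.T@(c-s['position']));print('view dir tool',R.T@(-m[2,:3]))
E
```

```text
t 0.1 p [0.1663 0.6018 0.2297] yaw 74.54 F [-0.5  0.1  1.2] open 87.4 q6 -10.2
shift [-352.2 -193.8   79.9] rotvec [-0.002  -0.0004 -0.008 ]
cam in tool [ 0.07592586 -0.00040538 -0.15371168]
view dir tool [-2.79378897e-01 -9.16302891e-04  9.60180500e-01]
```

```bash
python3 -m handwheel '[{"xyz":[-50,-28,11],"delta_rot":[0,0,0],"hand":-1},{"xyz":[-100,-55,22],"delta_rot":[0,0,0],"hand":-0.4},{"xyz":[-150,-83,34],"delta_rot":[0,0,0],"hand":-0.1},{"xyz":[-200,-110,45],"delta_rot":[0,0,0],"hand":-0.1},{"xyz":[-250,-138,57],"delta_rot":[0,0,0],"hand":-0.1}]'
python3 -m handwheel '[{"xyz":[-51,-28,12],"delta_rot":[0,0,0],"hand":-0.1},{"xyz":[-102,-56,23],"delta_rot":[0,0,0],"hand":-0.1},{"xyz":[-102,-56,23],"delta_rot":[0,0,0],"hand":-0.1},{"xyz":[-102,-56,23],"delta_rot":[0,0,0],"hand":-0.1},{"xyz":[-102,-56,23],"delta_rot":[0,0,0],"hand":-0.1}]'
python3 - <<'E'
from h import *
import cv2
to(.454,.321,.0295,75)
m=vision.camera_model('wrist')
im=vision.capture('wrist')
print('expected top px',proj('wrist',np.array([.454,.321,.049]),m))
cv2.imwrite('pics/w1.png',im[:,:,::-1]);np.savez('w1.npz',**m)
E
```

```text
time_s: 0.72
position: [0.3718, 0.4014, 0.173]
tcp_rot: [[-0.964, 0.266, -0.0], [0.266, 0.964, 0.0], [0.0, 0.0, -1.0]]
force: [0.7, 0.3, -0.0]
opening: 0.632
grasp_force: 0.0
time_s: 1.35
position: [0.4528, 0.3225, 0.1506]
tcp_rot: [[-0.964, 0.265, -0.001], [0.265, 0.964, 0.0], [0.001, -0.0, -1.0]]
force: [0.0, -0.3, 0.3]
opening: 0.551
grasp_force: 0.0
t 1.35 p [0.4528 0.3225 0.1506] yaw 74.65 F [ 0.  -0.3  0.3] open 48.0 q6 -50.7
shift [ -1.6  -1.1 121.1] rotvec [-0.0001 -0.0006 -0.0061]
expected top px [314.91933258 240.119938  ]
```

View pics/w1.png

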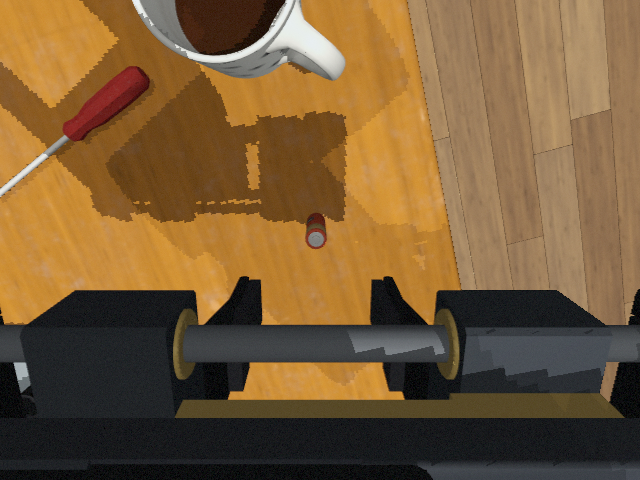

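The red cell's top is at (316,238), within 2 px of where I predicted. Descending to grip.

```bash
python3 -m handwheel '[{"xyz":[-1.6,-1.1,50],"delta_rot":[0,0,0],"hand":-0.1},{"xyz":[-1.6,-1.1,90],"delta_rot":[0,0,0],"hand":-0.1},{"xyz":[-1.6,-1.1,115],"delta_rot":[0,0,0],"hand":-0.1},{"xyz":[-1.6,-1.1,124.5],"delta_rot":[0,0,0],"hand":-0.1},{"xyz":[-1.6,-1.1,124.5],"delta_rot":[0,0,0],"hand":0.2}]'
python3 -m handwheel '[{"xyz":[0,0,0],"delta_rot":[0,0,0],"hand":0.6},{"xyz":[0,0,0],"delta_rot":[0,0,0],"hand":1},{"xyz":[0,0,0],"delta_rot":[0,0,0],"hand":1},{"xyz":[0,0,0],"delta_rot":[0,0,0],"hand":1},{"xyz":[0,0,0],"delta_rot":[0,0,0],"hand":1}]'
python3 - <<'E'
from h import *
to(.528,.069,.15,-45)
E
```

```text
time_s: 2.02
position: [0.4549, 0.3207, 0.026]
tcp_rot: [[-0.964, 0.265, -0.0], [0.265, 0.964, -0.0], [0.0, -0.0, -1.0]]
force: [-0.6, -1.1, 0.6]
opening: 0.497
grasp_force: 0.0
time_s: 2.65
position: [0.4558, 0.3202, 0.0267]
tcp_rot: [[-0.964, 0.267, 0.001], [0.267, 0.964, 0.001], [-0.001, 0.001, -1.0]]
force: [-0.7, -0.6, 5.9]
opening: 0.152
grasp_force: 30.0
t 2.65 p [0.4558 0.3202 0.0267] yaw 74.54 F [-0.7 -0.6  5.9] open 13.2 q6 -50.9
shift [-136.7 -222.8 -123.3] rotvec [ 1.5000e-03 -3.0000e-04  2.0863e+00]
```

```bash
python3 -m handwheel '[{"xyz":[0,0,-25],"delta_rot":[0,0,0],"hand":1},{"xyz":[0,0,-75],"delta_rot":[0,0,0],"hand":1},{"xyz":[0,0,-123],"delta_rot":[0,0,0.17],"hand":1},{"xyz":[-20,-33,-123],"delta_rot":[0,0,0.34],"hand":1},{"xyz":[-40,-65,-123],"delta_rot":[0,0,0.51],"hand":1}]'
python3 - <<'E'
from h import *
to(.528,.069,.15,-45)
E
```

```text
time_s: 3.28
position: [0.4768, 0.2463, 0.1498]
tcp_rot: [[-0.708, 0.706, 0.001], [0.706, 0.708, 0.0], [-0.001, 0.001, -1.0]]
force: [0.2, 0.4, 0.1]
opening: 0.156
grasp_force: 30.0
t 3.275 p [0.4768 0.2463 0.1498] yaw 45.09 F [0.2 0.4 0.1] open 13.5 q6 -29.7
shift [-161.5  -89.4   -0.2] rotvec [ 1.6000e-03 -3.0000e-04  1.5724e+00]
```

```bash
python3 -m handwheel '[{"xyz":[-27,-15,0],"delta_rot":[0,0,0.175],"hand":1},{"xyz":[-54,-30,0],"delta_rot":[0,0,0.35],"hand":1},{"xyz":[-81,-45,0],"delta_rot":[0,0,0.525],"hand":1},{"xyz":[-108,-60,0],"delta_rot":[0,0,0.7],"hand":1},{"xyz":[-135,-75,0],"delta_rot":[0,0,0.875],"hand":1}]'
python3 - <<'E'
from h import *
to(.528,.069,.125,-45)
E
```

```text
time_s: 3.9
position: [0.5197, 0.0975, 0.1487]
tcp_rot: [[0.09, 0.996, -0.001], [0.996, -0.09, 0.0], [-0.0, -0.001, -1.0]]
force: [0.5, -0.1, -0.3]
opening: 0.151
grasp_force: 30.0
t 3.9 p [0.5197 0.0975 0.1487] yaw -5.15 F [ 0.5 -0.1 -0.3] open 13.2 q6 3.7
shift [-27.6  10.8  23.7] rotvec [-8.000e-04  3.000e-04  6.955e-01]
```

```bash
python3 -m handwheel '[{"xyz":[-9,3.5,0],"delta_rot":[0,0,0.175],"hand":1},{"xyz":[-18,7,5],"delta_rot":[0,0,0.35],"hand":1},{"xyz":[-27.6,10.8,15],"delta_rot":[0,0,0.525],"hand":1},{"xyz":[-27.6,10.8,23.7],"delta_rot":[0,0,0.695],"hand":1},{"xyz":[-27.6,10.8,23.7],"delta_rot":[0,0,0.695],"hand":1}]'
python3 - <<'E'
from h import *
import cv2
to(.528,.069,.052,-45)
m=vision.camera_model('wrist')
im=vision.capture('wrist')
P=lambda *p:proj('wrist',np.array(p),m).round(1)
a=np.radians(135.7);print('cup mouth',P(.57+.058*np.cos(a),.028+.058*np.sin(a),.042))
for d in(-104,-164,15.7):
    a=np.radians(d);print(d,P(.57+.058*np.cos(a),.028+.058*np.sin(a),.042))
print('hub',P(.57,.028,.04))
p=bot.read_state()['position'];print('cell bottom',P(p[0],p[1],p[2]-.026))
cv2.imwrite('pics/w2.png',im[:,:,::-1]);np.savez('w2.npz',**m)
E
```

```text
time_s: 4.53
position: [0.5275, 0.07, 0.1245]
tcp_rot: [[0.701, 0.713, -0.002], [0.713, -0.701, 0.0], [-0.002, -0.002, -1.0]]
force: [-0.7, -0.6, -0.7]
opening: 0.154
grasp_force: 30.0
t 4.525 p [0.5275 0.07   0.1245] yaw -44.54 F [-0.7 -0.6 -0.7] open 13.4 q6 40.1
shift [-0.2  1.2 72.5] rotvec [-0.0018  0.0016  0.008 ]
cup mouth [317.3 247.7]
-104 [451.7 320.4]
-164 [362.5 321.2]
15.7 [466.9 164.8]
hub [410.8 246.3]
cell bottom [314.4 283. ]
```

View pics/w2.png

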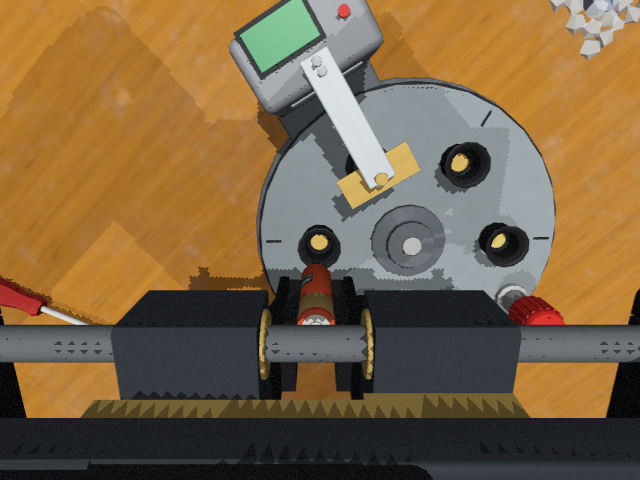

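```bash
python3 - <<'E'
import cv2
a=cv2.imread('pics/w2.png');cv2.imwrite('pics/w2c.png',cv2.resize(a[210:340,260:380],None,fx=4.5,fy=4.5,interpolation=cv2.INTER_CUBIC))
from h import *
m=dict(np.load('w2.npz'))
for z in(.026,.042):print(proj('w',np.array([.5285,.0685,z]),m))
E
```

```text
[317.25927751 240.10504957]
[317.3499244  247.66590726]
```

View pics/w2c.png

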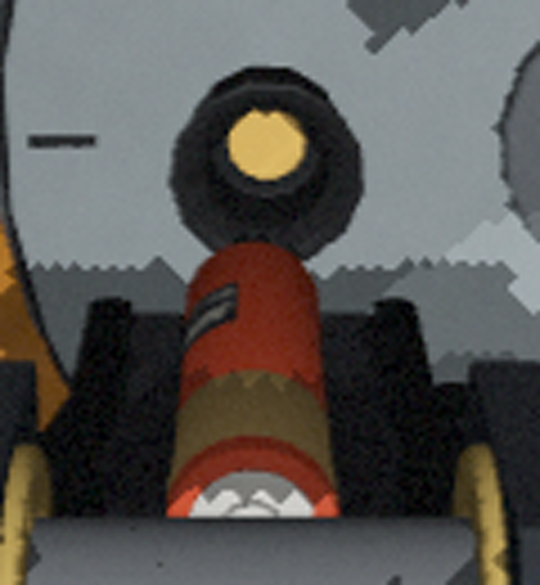

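```bash
python3 - <<'E'
from h import *
m=dict(np.load('w2.npz'))
p=np.array([.5275,.07,.1245]);X=np.array([.701,.713,0]);b=p-[0,0,.026]
for o in(0,.0071,.0091):print(o,proj('w',b+o*X,m))
for o in(0,.0071,.0091):print('top',o,proj('w',b+[0,0,.049]+o*X,m))
q=np.array([.5285,.0685,.042])
print(proj('w',q,m),proj('w',q+.001*X,m),proj('w',q+.001*np.array([.713,-.701,0]),m))
E
```

```text
0 [314.11634426 283.24195859]
0.0071 [314.09700597 269.41834141]
0.0091 [314.09148598 265.47247601]
top 0 [313.57802099 336.23078408]
top 0.0071 [313.54500234 318.64161717]
top 0.0091 [313.53553693 313.59935467]
[317.3499244  247.66590726] [317.35147009 246.11910893] [318.97367045 247.66572092]
```

```bash
python3 - <<'E'
from h import *
to(.5264,.0664,.062,-45)
E
```

```text
t 4.575 p [0.5278 0.0701 0.1249] yaw -44.47 F [-0.3 -0.2  0.3] open 13.2 q6 40.0
shift [-3.6  1.7 62.9] rotvec [-0.001   0.0009  0.0093]
```

```bash
python3 -m handwheel '[{"xyz":[-3.6,1.7,20],"delta_rot":[0,0,0],"hand":1},{"xyz":[-3.6,1.7,45],"delta_rot":[0,0,0],"hand":1},{"xyz":[-3.6,1.7,54],"delta_rot":[0,0,0],"hand":1},{"xyz":[-3.6,1.7,59],"delta_rot":[0,0,0],"hand":1},{"xyz":[-3.6,1.7,62],"delta_rot":[0,0,0],"hand":1}]'
python3 - <<'E'
from h import *
to(.5264,.0664,.0525,-45)
E
```

```text
time_s: 5.2
position: [0.5274, 0.0664, 0.0641]
tcp_rot: [[0.702, 0.712, 0.001], [0.712, -0.702, -0.0], [0.001, 0.001, -1.0]]
force: [-1.1, -0.9, -0.7]
opening: 0.15
grasp_force: 30.0
t 5.2 p [0.5274 0.0664 0.0641] yaw -44.59 F [-1.1 -0.9 -0.7] open 13.1 q6 39.7
shift [-0.7 -0.7 11.6] rotvec [ 0.0007 -0.0006  0.0072]
```

```bash
python3 -m handwheel '[{"xyz":[0,0,3],"delta_rot":[0,0,0],"hand":1},{"xyz":[0,0,6],"delta_rot":[0,0,0],"hand":1},{"xyz":[0,0,8],"delta_rot":[0,0,0],"hand":1},{"xyz":[0,0,10],"delta_rot":[0,0,0],"hand":1},{"xyz":[0,0,10],"delta_rot":[0,0,0],"hand":1}]'
python3 - <<'E'
from h import *
to(.5264,.0664,.0525,-45)
E
```

```text
time_s: 5.82
position: [0.527, 0.0664, 0.0532]
tcp_rot: [[0.703, 0.712, -0.0], [0.712, -0.703, 0.0], [-0.0, -0.0, -1.0]]
force: [-0.6, -0.9, -1.0]
opening: 0.153
grasp_force: 30.0
t 5.825 p [0.527  0.0664 0.0532] yaw -44.63 F [-0.6 -0.9 -1. ] open 13.3 q6 39.7
shift [-0.4 -0.4  0.7] rotvec [-0.0001  0.0001  0.0064]
```

```bash
python3 -m handwheel '[{"xyz":[0,0,0.7],"delta_rot":[0,0,0],"hand":1},{"xyz":[0,0,0.7],"delta_rot":[0,0,0],"hand":0.6},{"xyz":[0,0,0.7],"delta_rot":[0,0,0],"hand":0.35},{"xyz":[0,0,0.7],"delta_rot":[0,0,0],"hand":0.3},{"xyz":[0,0,0.7],"delta_rot":[0,0,0],"hand":0.3}]'
python3 -m handwheel '[{"xyz":[0,0,-10],"delta_rot":[0,0,0],"hand":0.3},{"xyz":[0,0,-35],"delta_rot":[0,0,0],"hand":0.3},{"xyz":[0,0,-70],"delta_rot":[0,0,0],"hand":0.3},{"xyz":[0,0,-70],"delta_rot":[0,0,0],"hand":0.2},{"xyz":[0,0,-70],"delta_rot":[0,0,0],"hand":0}]'
python3 - <<'E'
from h import *
import cv2
to(.593,-.0535,.125,-75)
m=vision.camera_model('wrist');im=vision.capture('wrist')[:,:,::-1]
print('cell top exp',proj('w',np.array([.5285,.0685,.075]),m))
cv2.imwrite('pics/w3.png',im)
E
```

```text
time_s: 6.45
position: [0.5271, 0.0664, 0.0527]
tcp_rot: [[0.703, 0.712, 0.0], [0.712, -0.703, 0.0], [0.0, 0.0, -1.0]]
force: [-0.0, -0.1, 0.4]
opening: 0.342
grasp_force: 0.0
time_s: 7.08
position: [0.5266, 0.0664, 0.1227]
tcp_rot: [[0.703, 0.712, -0.0], [0.712, -0.703, -0.0], [-0.0, -0.0, -1.0]]
force: [-0.1, 0.4, -0.1]
opening: 0.443
grasp_force: 0.0
t 7.075 p [0.5266 0.0664 0.1227] yaw -44.63 F [-0.1  0.4 -0.1] open 38.5 q6 39.7
shift [-38.7 131.5  -2.3] rotvec [-0.0e+00  1.0e-04  5.3e-01]
cell top exp [313.77713177 262.45421067]
```

View pics/w3.png

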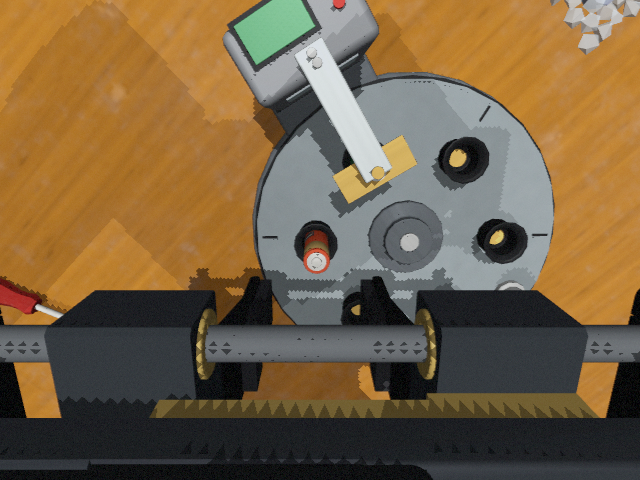

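The red cell stands in the loading cup, with its top at (316,261) against a predicted (314,262). Next I move over the knob.

```bash
python3 -m handwheel '[{"xyz":[-13,44,-2.3],"delta_rot":[0,0,0.177],"hand":0},{"xyz":[-26,88,-2.3],"delta_rot":[0,0,0.354],"hand":0},{"xyz":[-38.7,131.5,-2.3],"delta_rot":[0,0,0.53],"hand":0},{"xyz":[-38.7,131.5,-2.3],"delta_rot":[0,0,0.53],"hand":0},{"xyz":[-38.7,131.5,-2.3],"delta_rot":[0,0,0.53],"hand":0}]'
python3 - <<'E'
from h import *
import cv2
to(.592,-.053,.052,-75)
m=vision.camera_model('wrist');im=vision.capture('wrist')
print('knob top exp',proj('w',np.array([.592,-.053,.0715]),m))
h=cv2.cvtColor(im,cv2.COLOR_RGB2HSV);k=((h[...,0]<8)|(h[...,0]>172))&(h[...,1]>150)&(h[...,2]>90)
n,l,st,c=cv2.connectedComponentsWithStats(k.astype(np.uint8))
for i in range(1,n):
    if st[i,4]>80:print(st[i],c[i])
cv2.imwrite('pics/w4.png',im[:,:,::-1])
E
```

```text
time_s: 7.75
position: [0.5919, -0.0531, 0.1235]
tcp_rot: [[0.966, 0.259, -0.004], [0.259, -0.966, 0.001], [-0.003, -0.002, -1.0]]
force: [0.2, 0.6, -0.1]
opening: 0.498
grasp_force: 0.0
t 7.75 p [ 0.5919 -0.0531  0.1235] yaw -74.99 F [ 0.2  0.6 -0.1] open 43.3 q6 59.1
shift [ 0.4  0.1 71.5] rotvec [-0.0023  0.0033  0.0003]
knob top exp [314.13514588 264.88327251]
[ 559  137   61   51 1441] [589.58431645 161.82997918]
[ 294  230   45   50 1661] [316.05779651 255.28416616]
[ 90 279  21  11 131] [101.22900763 284.81679389]
```

View pics/w4.png

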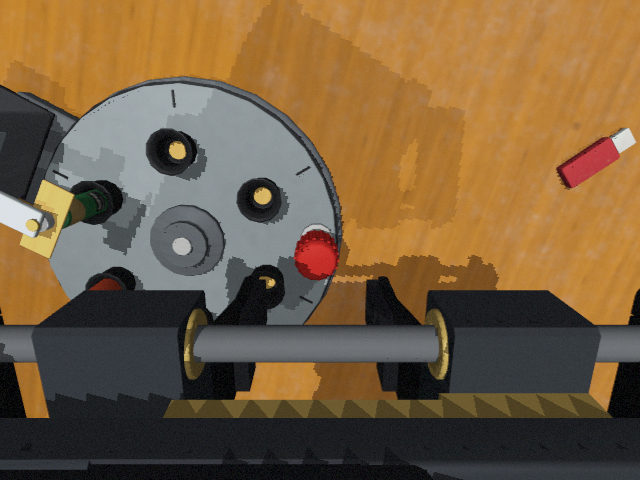

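Knob at about (316,257), roughly 2 mm to tool +x of my estimate; the green cell is still under the leaf. Descending around the knob and gripping radially.

```bash
python3 -m handwheel '[{"xyz":[2,0,25],"delta_rot":[0,0,0],"hand":0},{"xyz":[2,0,50],"delta_rot":[0,0,0],"hand":0},{"xyz":[2,0,65],"delta_rot":[0,0,0],"hand":0},{"xyz":[2,0,71],"delta_rot":[0,0,0],"hand":0},{"xyz":[2,0,71],"delta_rot":[0,0,0],"hand":0.2}]'
python3 -m handwheel '[{"xyz":[0,0,0],"delta_rot":[0,0,0],"hand":0.4},{"xyz":[0,0,0],"delta_rot":[0,0,0],"hand":0.6},{"xyz":[0,0,0],"delta_rot":[0,0,0],"hand":1},{"xyz":[0,0,0],"delta_rot":[0,0,0],"hand":1},{"xyz":[0,0,0],"delta_rot":[0,0,0],"hand":1}]'
python3 - <<'E'
from h import *
to(.592,-.053,.0655,-75);print(bot.read_state()['moment'])
E
```

```text
time_s: 8.43
position: [0.5952, -0.0527, 0.0539]
tcp_rot: [[0.966, 0.259, -0.0], [0.259, -0.966, 0.0], [-0.0, -0.0, -1.0]]
force: [-0.0, -0.0, 0.7]
opening: 0.446
grasp_force: 0.0
time_s: 9.05
position: [0.5954, -0.0524, 0.0547]
tcp_rot: [[0.966, 0.258, 0.0], [0.258, -0.966, 0.001], [0.001, -0.001, -1.0]]
force: [-0.8, 4.1, 6.3]
opening: 0.262
grasp_force: 30.0
t 9.05 p [ 0.5954 -0.0524  0.0547] yaw -75.02 F [-0.8  4.1  6.3] open 22.8 q6 59.2
shift [ -3.4  -0.3 -10.8] rotvec [-0.0006 -0.0007 -0.0004]
[ 0.64351889  0.3027789  -0.08315719]
```

```bash
python3 -m handwheel '[{"xyz":[0,0,-3],"delta_rot":[0,0,0],"hand":1},{"xyz":[0,0,-6],"delta_rot":[0,0,0],"hand":1},{"xyz":[0,0,-9],"delta_rot":[0,0,0],"hand":1},{"xyz":[0,0,-12],"delta_rot":[0,0,0],"hand":1},{"xyz":[0,0,-13],"delta_rot":[0,0,0],"hand":1}]'
python3 - <<'E'
from h import *
to(.592,-.053,.0665,-75)
E
```

```text
time_s: 9.68
position: [0.5946, -0.0527, 0.0666]
tcp_rot: [[0.966, 0.258, -0.001], [0.258, -0.966, 0.001], [-0.001, -0.001, -1.0]]
force: [1.2, 4.8, -8.5]
opening: 0.263
grasp_force: 30.0
t 9.675 p [ 0.5946 -0.0527  0.0666] yaw -75.02 F [ 1.2  4.8 -8.5] open 22.9 q6 59.2
shift [-2.6 -0.4  0.2] rotvec [-0.0012  0.0012 -0.0003]
```

```bash
python3 -m handwheel '[{"xyz":[-6.3,0,0],"delta_rot":[0,0,0.075],"hand":1},{"xyz":[-12.6,-0.5,0],"delta_rot":[0,0,0.15],"hand":1},{"xyz":[-18.9,-1.5,0],"delta_rot":[0,0,0.225],"hand":1},{"xyz":[-25,-2.9,0],"delta_rot":[0,0,0.3],"hand":1},{"xyz":[-31.1,-4.8,0],"delta_rot":[0,0,0.375],"hand":1}]'
python3 - <<'E'
from h import *
to(.592,-.053,.0665,-75)
p=bot.read_state()['position'];d=p-[.57,.028,0];print(np.hypot(*d[:2]),np.degrees(np.arctan2(d[1],d[0])))
E
```

```text
time_s: 10.3
position: [0.5639, -0.0562, 0.0669]
tcp_rot: [[0.993, -0.115, 0.0], [-0.115, -0.993, 0.0], [0.0, -0.0, -1.0]]
force: [2.8, 5.8, -7.7]
opening: 0.263
grasp_force: 30.0
t 10.3 p [ 0.5639 -0.0562  0.0669] yaw -96.63 F [ 2.8  5.8 -7.7] open 22.9 q6 79.6
shift [27.5 -6.4  0.4] rotvec [-4.000e-04 -3.000e-04 -3.775e-01]
0.08439814385939491 -94.12103123087702
```

```bash
python3 -m handwheel '[{"xyz":[-6.3,0,0],"delta_rot":[0,0,0.075],"hand":1},{"xyz":[-12.6,-0.5,0],"delta_rot":[0,0,0.15],"hand":1},{"xyz":[-18.9,-1.5,0],"delta_rot":[0,0,0.225],"hand":1},{"xyz":[-25,-2.9,0],"delta_rot":[0,0,0.3],"hand":1},{"xyz":[-31.1,-4.8,0],"delta_rot":[0,0,0.375],"hand":1}]'
python3 - <<'E'
from h import *
to(.592,-.053,.0665,-75)
p=bot.read_state()['position'];d=p-[.57,.028,0];print(np.hypot(*d[:2]),np.degrees(np.arctan2(d[1],d[0])))
E
```

```text
time_s: 10.92
position: [0.5343, -0.0485, 0.0672]
tcp_rot: [[0.882, -0.47, 0.002], [-0.47, -0.882, -0.001], [0.002, -0.0, -1.0]]
force: [2.7, 4.3, -9.9]
opening: 0.263
grasp_force: 30.0
t 10.925 p [ 0.5343 -0.0485  0.0672] yaw -118.06 F [ 2.7  4.3 -9.9] open 22.9 q6 101.0
shift [ 53.  -23.2   0.8] rotvec [ 7.000e-04 -1.900e-03 -7.516e-01]
0.08440411810850443 -115.01931750137796
```

```bash
python3 -m handwheel '[{"xyz":[0,0,2],"delta_rot":[0,0,0],"hand":1},{"xyz":[0,0,3],"delta_rot":[0,0,0],"hand":1},{"xyz":[0,0,3],"delta_rot":[0,0,0],"hand":0.4},{"xyz":[0,0,3],"delta_rot":[0,0,0],"hand":0},{"xyz":[0,0,3],"delta_rot":[0,0,0],"hand":0}]'
python3 -m handwheel '[{"xyz":[0,0,-15],"delta_rot":[0,0,0],"hand":0},{"xyz":[0,0,-35],"delta_rot":[0,0,0],"hand":0},{"xyz":[0,0,-55],"delta_rot":[0,0,0],"hand":0},{"xyz":[0,0,-55],"delta_rot":[0,0,-0.17],"hand":0},{"xyz":[0,0,-55],"delta_rot":[0,0,-0.34],"hand":0}]'
python3 -m handwheel '[{"xyz":[0,0,0],"delta_rot":[0,0,-0.18],"hand":0},{"xyz":[0,0,0],"delta_rot":[0,0,-0.36],"hand":0},{"xyz":[0,0,0],"delta_rot":[0,0,-0.54],"hand":0},{"xyz":[0,0,0],"delta_rot":[0,0,-0.72],"hand":0},{"xyz":[0,0,0],"delta_rot":[0,0,-0.9],"hand":0}]'
python3 -m handwheel '[{"xyz":[0,0,0],"delta_rot":[0,0,-0.17],"hand":0},{"xyz":[0,0,0],"delta_rot":[0,0,-0.33],"hand":0},{"xyz":[0,0,0],"delta_rot":[0,0,-0.33],"hand":0},{"xyz":[0,0,0],"delta_rot":[0,0,-0.33],"hand":0},{"xyz":[0,0,0],"delta_rot":[0,0,-0.33],"hand":0}]'
cat > knob.py <<'E'
from h import *
import cv2,sys
m=vision.camera_model('wrist');im=vision.capture('wrist')
h=cv2.cvtColor(im,cv2.COLOR_RGB2HSV);k=((h[...,0]<8)|(h[...,0]>172))&(h[...,1]>150)&(h[...,2]>90)
n,l,st,c=cv2.connectedComponentsWithStats(k.astype(np.uint8))
for i in range(1,n):
    if st[i,4]>200:print(st[i],c[i])
for z in(.0715,.0805):print('exp z',z,proj('w',np.array([.5312,-.0464,z]),m),proj('w',np.array([.5343,-.0485,z]),m))
cv2.imwrite(sys.argv[1],im[:,:,::-1])
to(.5312,-.0464,.0525,-28)
E
python3 knob.py pics/w5.png
```

```text
time_s: 11.55
position: [0.5342, -0.0491, 0.0647]
tcp_rot: [[0.883, -0.469, 0.001], [-0.469, -0.883, -0.001], [0.002, 0.0, -1.0]]
force: [-0.2, 0.6, 0.5]
opening: 0.44
grasp_force: 0.0
time_s: 12.18
position: [0.5342, -0.0485, 0.1207]
tcp_rot: [[0.99, -0.142, 0.002], [-0.142, -0.99, -0.001], [0.002, 0.001, -1.0]]
force: [0.1, -0.5, 0.4]
opening: 0.498
grasp_force: 0.0
time_s: 12.8
position: [0.534, -0.0484, 0.1202]
tcp_rot: [[0.726, 0.688, 0.001], [0.688, -0.726, -0.001], [0.0, 0.002, -1.0]]
force: [-0.0, -0.2, 0.4]
opening: 0.499
grasp_force: 0.0
time_s: 13.42
position: [0.5337, -0.0483, 0.1192]
tcp_rot: [[0.471, 0.882, 0.0], [0.882, -0.471, -0.0], [0.0, 0.0, -1.0]]
force: [0.2, -0.4, 0.4]
opening: 0.499
grasp_force: 0.0
[ 288  238   47   54 1934] [311.32833506 264.79110651]
exp z 0.0715 [308.41585562 266.24697305] [315.4097982  266.93741533]
exp z 0.0805 [308.1431256  272.45035717] [315.43071216 273.16626431]
t 13.475 p [ 0.5337 -0.0482  0.1191] yaw -28.07 F [0.4 0.  0. ] open 44.0 q6 11.0
shift [ 0.4 -3.  66.6] rotvec [ 0.0001 -0.     -0.0012]
```

View pics/w5.png

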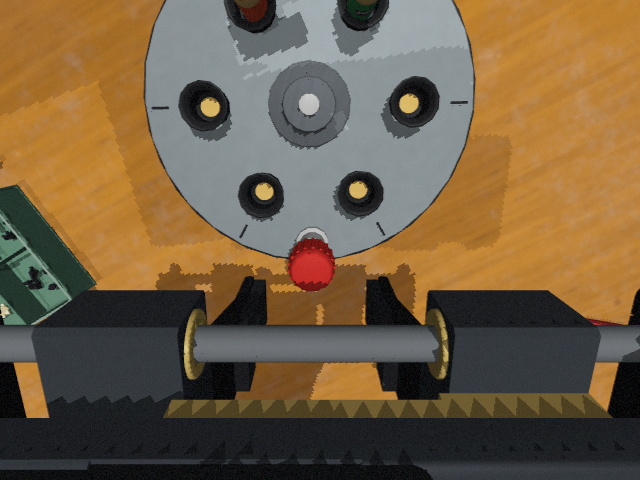

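The knob, riding on the ring, is centred at about (311,268); both cells stand in their cups at the top of the image. I cage the knob tangentially and push with the +y finger.

```bash
cat > chk.py <<'E'
from h import *
import sys
s=bot.read_state();f=s['tcp_rot'].T@s['force'];d=s['position']-[.57,.028,0]
print('t',s['time_s'],'Ftool',f.round(1),'r',np.hypot(*d[:2]).round(4),'ang',np.degrees(np.arctan2(d[1],d[0])).round(2),'z',s['position'][2].round(4))
sys.exit(abs(f[1])>float(sys.argv[1]) or abs(f[2])>6)
E
python3 -m handwheel '[{"xyz":[1,-2.4,10],"delta_rot":[0,0,0],"hand":0.1},{"xyz":[1,-2.4,30],"delta_rot":[0,0,0],"hand":0.2},{"xyz":[1,-2.4,50],"delta_rot":[0,0,0],"hand":0.2},{"xyz":[1,-2.4,62],"delta_rot":[0,0,0],"hand":0.2},{"xyz":[1,-2.4,66],"delta_rot":[0,0,0],"hand":0.2}]'
python3 chk.py 6 && python3 -m handwheel '[{"xyz":[0,-1,0],"delta_rot":[0,0,0.012],"hand":0.2},{"xyz":[0,-2,0],"delta_rot":[0,0,0.024],"hand":0.2},{"xyz":[0,-3,0],"delta_rot":[0,0,0.036],"hand":0.2},{"xyz":[0.1,-4,0],"delta_rot":[0,0,0.048],"hand":0.2},{"xyz":[0.2,-5,0],"delta_rot":[0,0,0.06],"hand":0.2}]' | tail -2
python3 chk.py 6
```

```text
time_s: 14.1
position: [0.5314, -0.0459, 0.0519]
tcp_rot: [[0.47, 0.883, -0.002], [0.883, -0.47, 0.001], [-0.0, -0.002, -1.0]]
force: [0.5, 0.0, -0.8]
opening: 0.4
grasp_force: 0.0
t 14.1 Ftool [0.3 0.5 0.8] r 0.0834 ang -117.57 z 0.0519
t 14.1 Ftool [0.3 0.5 0.8] r 0.0834 ang -117.57 z 0.0519False
False
```

```bash
sed -i 's/sys.exit(\(.*\))$/sys.exit(int(\1))/' chk.py
python3 -m handwheel '[{"xyz":[0,-1,0],"delta_rot":[0,0,0.012],"hand":0.2},{"xyz":[0,-2,0],"delta_rot":[0,0,0.024],"hand":0.2},{"xyz":[0,-3,0],"delta_rot":[0,0,0.036],"hand":0.2},{"xyz":[0.1,-4,0],"delta_rot":[0,0,0.048],"hand":0.2},{"xyz":[0.2,-5,0],"delta_rot":[0,0,0.06],"hand":0.2}]' | tail -2
python3 chk.py 6 && python3 -m handwheel '[{"xyz":[0,-0.4,0],"delta_rot":[0,0,0.005],"hand":0.2},{"xyz":[0,-0.8,0],"delta_rot":[0,0,0.01],"hand":0.2},{"xyz":[0,-1.3,0],"delta_rot":[0,0,0.015],"hand":0.2},{"xyz":[0,-1.7,0],"delta_rot":[0,0,0.02],"hand":0.2},{"xyz":[0,-2.1,0],"delta_rot":[0,0,0.025],"hand":0.2}]'|tail -1
python3 chk.py 6 && python3 -m handwheel '[{"xyz":[0,-0.4,0],"delta_rot":[0,0,0.005],"hand":0.2},{"xyz":[0,-0.8,0],"delta_rot":[0,0,0.01],"hand":0.2},{"xyz":[0,-1.3,0],"delta_rot":[0,0,0.015],"hand":0.2},{"xyz":[0,-1.7,0],"delta_rot":[0,0,0.02],"hand":0.2},{"xyz":[0,-2.1,0],"delta_rot":[0,0,0.025],"hand":0.2}]'|tail -1
python3 chk.py 6; python3 knob.py pics/w6.png
```

```text
opening: 0.401
grasp_force: 0.0
t 14.725 Ftool [-0.2 -0.5 -0. ] r 0.0832 ang -120.56 z 0.0532
grasp_force: 1.8
t 15.35 Ftool [1.7 3.8 2.1] r 0.0829 ang -121.07 z 0.0531
grasp_force: 1.7
t 15.975 Ftool [0.6 3.6 0.2] r 0.0832 ang -123.4 z 0.0531
[312 286  33  13 230] [329.87391304 291.58695652]
[299 304  63  21 798] [331.58270677 317.13533835]
exp z 0.0715 [336.62189222 330.04695185] [346.60104695 330.00494833]
exp z 0.0805 [337.94196866 342.87083792] [348.52634559 342.82599042]
t 16.025 p [ 0.5242 -0.0414  0.0531] yaw -34.34 F [ 4.2 -0.4  0.5] open 34.9 q6 17.6
shift [-0.2  8.6  0.6] rotvec [ 5.000e-04 -1.000e-04 -1.107e-01]
```

```bash

python3 -m handwheel '[{"xyz":[0,-0.4,0],"delta_rot":[0,0,0.005],"hand":0.2},{"xyz":[0,-0.8,0],"delta_rot":[0,0,0.01],"hand":0.2},{"xyz":[0,-1.3,0],"delta_rot":[0,0,0.015],"hand":0.2},{"xyz":[0,-1.7,0],"delta_rot":[0,0,0.02],"hand":0.2},{"xyz":[0,-2.1,0],"delta_rot":[0,0,0.025],"hand":0.2}]'|tail -1
python3 chk.py 6.5 && python3 -m handwheel '[{"xyz":[0,-0.4,0],"delta_rot":[0,0,0.005],"hand":0.2},{"xyz":[0,-0.8,0],"delta_rot":[0,0,0.01],"hand":0.2},{"xyz":[0,-1.3,0],"delta_rot":[0,0,0.015],"hand":0.2},{"xyz":[0,-1.7,0],"delta_rot":[0,0,0.02],"hand":0.2},{"xyz":[0,-2.1,0],"delta_rot":[0,0,0.025],"hand":0.2}]'|tail -1 &&
python3 chk.py 6.5 && python3 -m handwheel '[{"xyz":[0,-0.4,0],"delta_rot":[0,0,0.005],"hand":0.2},{"xyz":[0,-0.8,0],"delta_rot":[0,0,0.01],"hand":0.2},{"xyz":[0,-1.3,0],"delta_rot":[0,0,0.015],"hand":0.2},{"xyz":[0,-1.7,0],"delta_rot":[0,0,0.02],"hand":0.2},{"xyz":[0,-2.1,0],"delta_rot":[0,0,0.025],"hand":0.2}]'|tail -1 &&
python3 chk.py 6.5 && python3 -m handwheel '[{"xyz":[0,-0.4,0],"delta_rot":[0,0,0.005],"hand":0.2},{"xyz":[0,-0.8,0],"delta_rot":[0,0,0.01],"hand":0.2},{"xyz":[0,-1.3,0],"delta_rot":[0,0,0.015],"hand":0.2},{"xyz":[0,-1.7,0],"delta_rot":[0,0,0.02],"hand":0.2},{"xyz":[0,-2.1,0],"delta_rot":[0,0,0.025],"hand":0.2}]'|tail -1 && 
python3 chk.py 6.5 && python3 -m handwheel '[{"xyz":[0,-0.4,0],"delta_rot":[0,0,0.005],"hand":0.2},{"xyz":[0,-0.8,0],"delta_rot":[0,0,0.01],"hand":0.2},{"xyz":[0,-1.3,0],"delta_rot":[0,0,0.015],"hand":0.2},{"xyz":[0,-1.7,0],"delta_rot":[0,0,0.02],"hand":0.2},{"xyz":[0,-2.1,0],"delta_rot":[0,0,0.025],"hand":0.2}]'|tail -1
python3 chk.py 6.5; python3 knob.py pics/w7.png
```

```text
grasp_force: 1.8
t 16.65 Ftool [ 0.6  4.3 -1.3] r 0.0832 ang -124.86 z 0.053
grasp_force: 0.5
t 17.275 Ftool [1.1 1.1 0. ] r 0.0834 ang -126.81 z 0.0527
grasp_force: 0.3
t 17.9 Ftool [0.2 1.3 0.6] r 0.0832 ang -127.91 z 0.0529
grasp_force: 0.4
t 18.525 Ftool [-0.1  1.1  0.6] r 0.0831 ang -129.23 z 0.053
grasp_force: 0.4
t 19.15 Ftool [-0.2  0.4  1. ] r 0.0832 ang -130.7 z 0.0529
[311 286  35  14 259] [330.27413127 292.07722008]
[298 306  64  19 777] [329.7027027 317.5984556]
exp z 0.0715 [364.64460664 325.87233934] [374.63125969 324.70864921]
exp z 0.0805 [367.67074248 338.49279553] [378.26896343 337.2695263 ]
t 19.2 p [ 0.5156 -0.035   0.0529] yaw -41.5 F [0.4 0.2 0.6] open 34.6 q6 25.2
shift [ 1.8 19.2  0.4] rotvec [-3.000e-04  1.000e-04 -2.357e-01]
```

```bash

python3 -m handwheel '[{"xyz":[0,-0.4,0],"delta_rot":[0,0,0.005],"hand":0.2},{"xyz":[0,-0.8,0],"delta_rot":[0,0,0.01],"hand":0.2},{"xyz":[0,-1.3,0],"delta_rot":[0,0,0.015],"hand":0.2},{"xyz":[0,-1.7,0],"delta_rot":[0,0,0.02],"hand":0.2},{"xyz":[0,-2.1,0],"delta_rot":[0,0,0.025],"hand":0.2}]'|tail -1
python3 chk.py 5 && python3 -m handwheel '[{"xyz":[0,-0.4,0],"delta_rot":[0,0,0.005],"hand":0.2},{"xyz":[0,-0.8,0],"delta_rot":[0,0,0.01],"hand":0.2},{"xyz":[0,-1.3,0],"delta_rot":[0,0,0.015],"hand":0.2},{"xyz":[0,-1.7,0],"delta_rot":[0,0,0.02],"hand":0.2},{"xyz":[0,-2.1,0],"delta_rot":[0,0,0.025],"hand":0.2}]'|tail -1 &&
python3 chk.py 5 && python3 -m handwheel '[{"xyz":[0,-0.4,0],"delta_rot":[0,0,0.005],"hand":0.2},{"xyz":[0,-0.8,0],"delta_rot":[0,0,0.01],"hand":0.2},{"xyz":[0,-1.3,0],"delta_rot":[0,0,0.015],"hand":0.2},{"xyz":[0,-1.7,0],"delta_rot":[0,0,0.02],"hand":0.2},{"xyz":[0,-2.1,0],"delta_rot":[0,0,0.025],"hand":0.2}]'|tail -1 &&
python3 chk.py 5 && python3 -m handwheel '[{"xyz":[0,-0.4,0],"delta_rot":[0,0,0.005],"hand":0.2},{"xyz":[0,-0.8,0],"delta_rot":[0,0,0.01],"hand":0.2},{"xyz":[0,-1.3,0],"delta_rot":[0,0,0.015],"hand":0.2},{"xyz":[0,-1.7,0],"delta_rot":[0,0,0.02],"hand":0.2},{"xyz":[0,-2.1,0],"delta_rot":[0,0,0.025],"hand":0.2}]'|tail -1 && 
python3 chk.py 5 && python3 -m handwheel '[{"xyz":[0,-0.4,0],"delta_rot":[0,0,0.005],"hand":0.2},{"xyz":[0,-0.8,0],"delta_rot":[0,0,0.01],"hand":0.2},{"xyz":[0,-1.3,0],"delta_rot":[0,0,0.015],"hand":0.2},{"xyz":[0,-1.7,0],"delta_rot":[0,0,0.02],"hand":0.2},{"xyz":[0,-2.1,0],"delta_rot":[0,0,0.025],"hand":0.2}]'|tail -1
python3 chk.py 5; python3 knob.py pics/w8.png
```

```text
grasp_force: 1.8
t 19.825 Ftool [-0.8  4.5  2.1] r 0.083 ang -131.61 z 0.053
grasp_force: 0.1
t 20.45 Ftool [ 0.   0.6 -0.1] r 0.0836 ang -134.53 z 0.0529
grasp_force: 0.4
t 21.075 Ftool [-0.7  0.4  0.2] r 0.0831 ang -134.91 z 0.0529
grasp_force: 2.3
t 21.7 Ftool [-0.3  5.   3.6] r 0.0829 ang -135.71 z 0.053
grasp_force: 4.2
t 22.325 Ftool [-2.4  7.7  5.4] r 0.0824 ang -135.96 z 0.0531
[308 279  48  21 559] [330.84436494 288.86046512]
[ 299  297   62   28 1235] [330.88663968 313.46558704]
exp z 0.0715 [384.51150519 320.07310156] [394.3581186  317.76437788]
exp z 0.0805 [388.8967637  332.31822726] [399.3534189  329.88852661]
t 22.375 p [ 0.5108 -0.0293  0.0531] yaw -48.65 F [ 4.3 -6.8 -5.5] open 35.2 q6 33.0
shift [ 4.  26.3  0.7] rotvec [ 0.0057 -0.0012 -0.3604]
```

The force rose and the knob dropped in the image, so the pin appears to be home. I relieve the push, open, rise and look.

```bash

python3 -m handwheel '[{"xyz":[0,3,0],"delta_rot":[0,0,0],"hand":0.2},{"xyz":[0,6,0],"delta_rot":[0,0,0],"hand":0.2},{"xyz":[0,7,0],"delta_rot":[0,0,0],"hand":0.2},{"xyz":[0,7,0],"delta_rot":[0,0,0],"hand":0.1},{"xyz":[0,7,0],"delta_rot":[0,0,0],"hand":0.1}]'; python3 chk.py 3
python3 -m handwheel '[{"xyz":[0,0,-20],"delta_rot":[0,0,0],"hand":0.1},{"xyz":[0,0,-40],"delta_rot":[0,0,0],"hand":0.1},{"xyz":[0,0,-66],"delta_rot":[0,0,0],"hand":0.1},{"xyz":[0,0,-66],"delta_rot":[0,0,0],"hand":0.1},{"xyz":[0,0,-66],"delta_rot":[0,0,0],"hand":0.1}]'|tail -1
python3 knob.py pics/w9.png; python3 - <<'E'
from h import *
import cv2
m=vision.camera_model('wrist')
for z in(.0715,.0805):
  for a in(-132.3,-131,-133.6):
    r=np.radians(a);print(z,a,proj('w',np.array([.57+.084*np.cos(r),.028+.084*np.sin(r),z]),m))
a=cv2.imread('pics/w9.png');t=vision.capture('scene')[:,:,::-1];u=vision.capture('top')[:,:,::-1]
o=np.zeros((600,800,3),np.uint8);o[:300,:400]=cv2.resize(a,(400,300));o[:300,400:]=cv2.resize(t[170:290,250:410],(400,300),interpolation=cv2.INTER_CUBIC);o[300:,:400]=cv2.resize(u[180:288,225:369],(400,300),interpolation=cv2.INTER_CUBIC)
o[300:,400:]=cv2.resize(a[200:380,200:440],(400,300),interpolation=cv2.INTER_CUBIC)
cv2.imwrite('pics/fin.png',o)
E
```

```text
time_s: 23.0
position: [0.5124, -0.0327, 0.0529]
tcp_rot: [[0.751, 0.661, -0.001], [0.661, -0.751, 0.0], [-0.0, -0.001, -1.0]]
force: [1.0, -0.6, -1.1]
opening: 0.446
grasp_force: 0.0
t 23.0 Ftool [0.4 1.2 1.1] r 0.0836 ang -133.5 z 0.0529
grasp_force: 0.0
[ 298  234   46   52 1797] [320.8820256  260.35781859]
exp z 0.0715 [357.15186201 258.81453452] [364.08394275 257.13123588]
exp z 0.0805 [358.9234975  264.76422164] [366.15213919 263.01702883]
t 23.675 p [ 0.5121 -0.0328  0.1181] yaw -48.64 F [ 0.4 -0.1  0.2] open 39.1 q6 32.5
shift [ 5.4 23.  65.6] rotvec [-0.0017  0.0007 -0.3603]
0.0715 -132.3 [317.84822641 268.00737208]
0.0715 -131 [321.4188401  267.59769208]
0.0715 -133.6 [314.27070644 268.34082037]
0.0805 -132.3 [317.94008645 274.32127921]
0.0805 -131 [321.66136352 273.89630787]
0.0805 -133.6 [314.21170348 274.66716574]
```

View pics/fin.png

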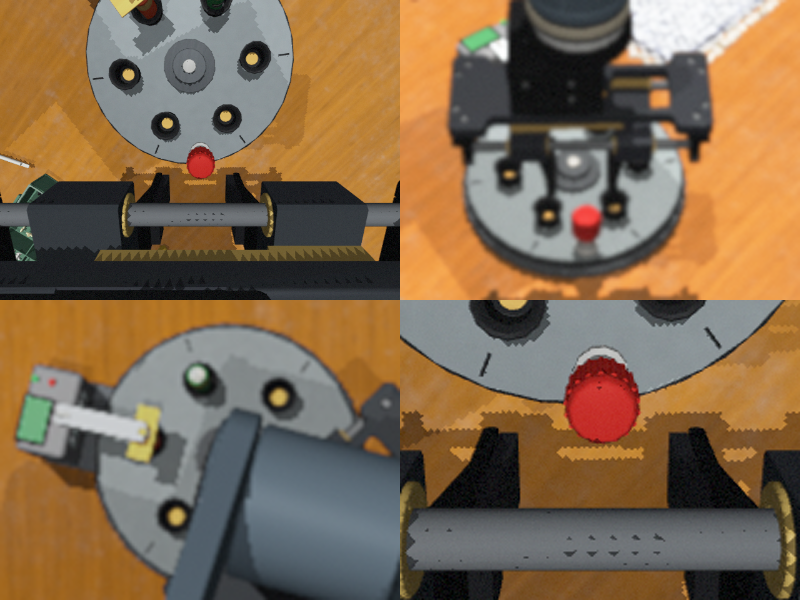

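Pictures: the knob sits low at (321,262), matching the home height; the green cell has gone on one station, the red one is at the leaf. I back off for one clear confirming look.

```bash

python3 -m handwheel '[{"xyz":[0,0,-50],"delta_rot":[0,0,0],"hand":0.1},{"xyz":[-30,30,-90],"delta_rot":[0,0,0],"hand":0.1},{"xyz":[-60,70,-110],"delta_rot":[0,0,0],"hand":0.1},{"xyz":[-70,120,-120],"delta_rot":[0,0,0],"hand":0.1},{"xyz":[-70,170,-120],"delta_rot":[0,0,0],"hand":0.1}]'|sed -n 2p
python3 - <<'E'
from h import *
import cv2
o=np.zeros((600,800,3),np.uint8)
ims={n:vision.capture(n) for n in('scene','top')}
for n,im in ims.items():
    h=cv2.cvtColor(im,cv2.COLOR_RGB2HSV);k=((h[...,0]<8)|(h[...,0]>172))&(h[...,1]>150)&(h[...,2]>90)
    k_,l,st,c=cv2.connectedComponentsWithStats(k.astype(np.uint8))
    for i in range(1,k_):
        if st[i,4]>15:print(n,st[i],c[i].round(1))
    r=np.radians(-132.3)
    for z in(.0455,.0585,.0675,.0715,.0805):print(z,proj(n,np.array([.57+.084*np.cos(r),.028+.084*np.sin(r),z])).round(1))
t,u=ims['scene'][:,:,::-1],ims['top'][:,:,::-1]
o[:300,:400]=cv2.resize(t[170:290,250:410],(400,300),interpolation=cv2.INTER_CUBIC);o[:300,400:]=cv2.resize(u[180:288,225:369],(400,300),interpolation=cv2.INTER_CUBIC);o[300:,:400]=cv2.resize(t,(400,300));o[300:,400:]=cv2.resize(u,(400,300))
cv2.imwrite('pics/fin2.png',o)
to(.5,0,.3,0)
E
```

```text
position: [0.5731, -0.2088, 0.2394]
scene [302 216   5   5  24] [303.9 217.9]
scene [319 253  11  13 108] [324.2 258.9]
scene [173 261  29  14 205] [186.4 267.1]
scene [430 264  17  10 118] [437.8 268.6]
scene [357 393   5   5  16] [359.2 395.3]
0.0455 [322.9 263.6]
0.0585 [322.9 260. ]
0.0675 [322.8 257.4]
0.0715 [322.8 256.2]
0.0805 [322.8 253.6]
top [416 171  15  18 134] [422.7 179.8]
top [333 257  11  12 102] [338.  262.5]
top [208 346  33  17 241] [222.7 354. ]
0.0455 [338.  263.1]
0.0585 [338.1 263. ]
0.0675 [338.2 262.9]
0.0715 [338.2 262.9]
0.0805 [338.3 262.8]
t 24.5 p [ 0.5758 -0.2117  0.2383] yaw -48.84 F [ 0.   0.1 -0. ] open 39.1 q6 18.3
shift [  82.3 -209.   -62.6] rotvec [ 0.0048  0.0013 -0.8524]
```

View pics/fin2.png

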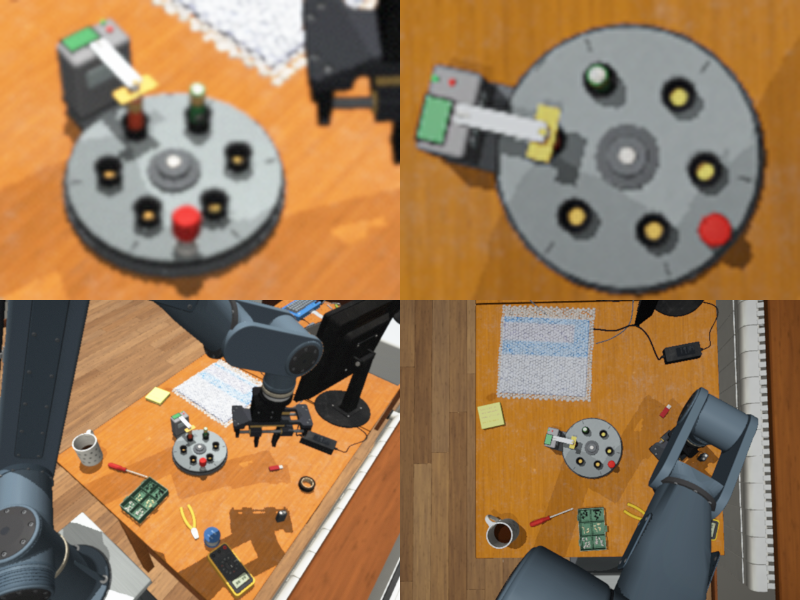

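```bash
python3 - <<'E'
from h import *
import cv2
im=cv2.imread('pics/scene1.png')[:,:,::-1]
h=cv2.cvtColor(im,cv2.COLOR_RGB2HSV);k=((h[...,0]<8)|(h[...,0]>172))&(h[...,1]>150)&(h[...,2]>90)
n,l,st,c=cv2.connectedComponentsWithStats(k.astype(np.uint8))
for i in range(1,n):
    if st[i,4]>60:print(st[i],c[i].round(1))
r=np.radians(-74.3)
for p in((.57+.084*np.cos(r),.028+.084*np.sin(r)),(.5928,-.0524)):
  for z in(.0585,.0675):print(z,proj('scene',np.array([*p,z])).round(1))
E
```

```text
[349 235  11  13 112] [354.2 240.4]
[173 261  29  14 207] [186.5 267.1]
[430 264  17  10 116] [437.8 268.6]
0.0585 [353.6 241.8]
0.0675 [353.7 239.1]
0.0585 [353.4 241.7]
0.0675 [353.6 239. ]
```

The knob's offset from its home-height prediction is −1.1 px now and was −1.4 px at the start, so the pin is fully home.

```bash
python3 -c "
from rig import workorder
print(workorder.hand_in())"
```

```text
the job is handed in; nothing more can be done
None
```

The job is handed in: the red cell stands in its cup under the contact leaf, the index pin has dropped home about 57° on, the green cell is still in its cup and the nine-volt battery is standing. The hand-in returned no verdict; the pin and cells were checked only from the cameras and the force readings.

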